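Start and close the screw cap of the sample bottle

TASK

The blue cap has only been set loosely on the white bottle and its thread has not started. Without lifting it off, turn the cap backward (counter-clockwise seen from above) until it drops into the thread, only then turn it forward (clockwise) until it stops fully home with its white line at the bottle's red line, and let go. Do not touch the amber bottle with the green cap.

Things in the scene. Friction and masses are not known exactly. Their poses are not given: they have to be found in the camera images.
- cap_center (a point): Centre of the loose blue screw cap (ribbed, 51 mm across, 24 mm high, 30 g), half-way up its axis; x axis towards its white line, z up. Grip it across the diameter. Its angle (its x yaw minus bottle_mark's x yaw, counter-clockwise +) is 22 to 42 deg at the start, its lugs lying on level crests; 0 deg when home (hard stop at -2). It is 10.6 mm higher at the start than when home.
- cap_mark (a point): Outer end of the white line on the cap's top, 24 mm from the axis, 12 mm above cap_center. Turned backward (angle grows), the lugs clear the crests at 59 deg, where the cap can drop 7 mm (held in a gripper it must be lowered or pressed lightly); hard stop at 97 deg, so 70 to 85 is a good place. Then forward it screws down 2.9 mm per rad, about 4 mm to the stop; play 1.5 mm up, 1 mm sideways.
- bottle_mark (a point): Red line on the shoulder of the white bottle: 30 mm from its upright axis (which is the cap's) along x, 78 mm above the worktop; x points outward, z up. cap_center is 34.4 mm above this point when home, 45 mm at the start. Bottle 66 mm across, fixed in a black collar 80 mm across, 36 mm high, on a grey plate 110 x 110 x 8 mm; the shoulder lies level under the cap.
- amber_closed: A like bottle of amber glass with a green cap, already closed, fixed in a like holder; origin at the centre of the holder's underside on the worktop, 124 mm high in all. Not to be touched.
There are look-alikes about, which are no part of the job. Of the things shaped like the part that bears cap_center, the blue one is meant.

How it is judged (in metres and radians):
On the way:
1. the cap, turned backward, has dropped into the start of the thread (z of cap_center in the frame of bottle_mark below 0.0415 m and y of cap_mark in the frame of bottle_mark above 0.018 m), for 0.1 s.
At the end, for the whole second after the job is handed in: The blue cap is on the white bottle, screwed fully home: its white line within 8 mm sideways (about 19 degrees) of the red line, its centre no more than 2.6 mm above the home height, upright within 0.1 rad and let go (y of cap_mark in the frame of bottle_mark between -0.008 and 0.008 m and x of cap_mark in the frame of bottle_mark above -0.015 m and z of cap_center in the frame of bottle_mark below 0.037 m and angle between cap_center's own z axis and vertical below 0.1 rad); the robot touches nothing.
It fails at once if the cap was turned forward before it had dropped (z of cap_center in the frame of bottle_mark above 0.043 m and y of cap_mark in the frame of bottle_mark below 0.004 m).
It fails at once if the cap was lifted off the bottle (z of cap_center in the frame of bottle_mark above 0.055 m).
It fails at once if the amber bottle was touched (contact force between any of the fingers, the arm and amber_closed above 1 N).
It also fails if it takes over 42 s, if anything falls off the work surface, if the arm or the gripper's body presses on something with over 40 N, if the wrist force passes 120 N, or if a joint passes its speed limit or range.

ROBOT

A 6-joint arm with a two-finger parallel gripper is mounted at the origin on a cart in front of the work surface, level with it; the furniture and walls round the work are solid. World frame = base frame: x ahead of the robot, y to its left, z up, the work surface at z = 0. Lengths are in mm, angles in rad, forces in N, time in s.
With the tool pointing down it reaches from about 350 to 975 mm from the base axis. Payload 7.1 kg.
Tool frame: the origin (TCP) lies midway between the tips of the shut fingers; the grasp point (between the pads) lies 19 mm behind it (ctrl.hold_point_z is the distance from the TCP to the grasp point, in mm); z points along the fingers, y is the direction in which the jaws open and shut (so a half turn about z gives the same grasp; the last joint's range is limited). The gripper opens to 88 mm and grips with 3 to 60 N. Pads are 20 mm wide; open, the fingers measure 115 mm over their backs; the gripper's body (75 mm by 178 mm) begins 61 mm behind the grasp point.
Start: joints at [1.183, 0.423, 1.63, -0, 1.089, -0.019], TCP at [225.278, 582.97, 222.675] pointing down, gripper open.
Joint ranges: [-3, 3], [-0.9, 2.11], [0.09, 2.58], [-1.31, 4.45], [0.11, 2.69], [-2.54, 2.54]. Speed limits (rad/s): [2.39, 2.39, 3.01, 3.14, 3.14, 3.14].

INTERFACE

Orientations are given as a rotation vector (axis times angle).
In Python, from workcell import ctrl, eyes gives the robot as it stands.
- The arm moves only by the tool move_arm, never from a script. Its argument "deltas" is a list of rows, each a list of 6 numbers: the shift along the tool's x, y, z in mm, then the turn, a rotation vector about the tool's x, y, z in rad. A call has 1 to 5 rows; each row shifts and turns the pose as measured when the row begins, along the tool's axes as they then stand; what a row does not reach is not made up. A row lasts 1/12 s, in which the tool goes at most 41.7 mm and 7.16 degrees, less where a joint would pass 70% of its speed; a pose out of reach is approached as far as the arm can. A call is refused whole if a number of a shift passes 41.7 or a number of a turn 0.125, either way. A call with a gripper value outside its range is refused whole. "hand" is the closure, from -1 (fully open) to 1 (shut), set as the call begins (left out, the last holds). The fingers move at their own pace and stop on an object; the grip force is fixed at half the most. Time passes only in rows, so rows that do not move let the fingers close. It gives the time, the measured TCP pose, the force and the opening at its end, in the units of the state.
- ctrl.get_obs(): the state, without advancing time (a new reading comes with each control period).
- eyes.get_image(name): name is "side" or "top"; returns a dict with "frame" (384x512x3 uint8, red, green, blue), "range_z" (384x512 float32, mm along the optical axis (not along the pixel's ray), 0 where there is no reading), "fx", "fy", "cx", "cy" (pixels), "cam_to_world" (4x4, takes a point from camera to world coordinates). Camera axes: x right, y down, z forward; pixel columns grow to the right and rows downward; lengths in mm; the calibration is good to about 2 mm. A picture is of the moment at which its call begins.
- ctrl.close_job(): hands the job in, once; it reports no verdict.
The state is a dict: "t": time; "qpos": joint angles; "qvel": joint speeds; "joint_torque": joint torques, N m; "ee_pos": TCP position; "orientation": TCP orientation; "ft_force": force on the tool from outside, world axes, zero at the start; "moment": the same for the moment, N m; "width": finger opening in mm.
Only numpy, scipy, OpenCV 4.12 (cv2) and the standard library are available. Lean on these libraries where they do the work, as an engineer would, in place of code of your own. Each camera call takes 0.05 s, during which the arm holds its last target.

## Working session

There is one attempt and no reset: what is moved stays moved. The work goes in short steps, Python scripts to look and compute and a tool call to move; the robot and the scene stay as the last step left them, time stands still between calls to the robot, and variables do not carry over. Pictures are saved under pics/ and viewed, and the job is handed in when it is done.

Besides the shell and the picture viewer there is one more tool, called after "Emit:" as name(argument=value, ...), one argument or row to a line, values as JSON. move_arm: Moves the arm, as the interface text tells. Its arguments: {"type":"object","properties":{"deltas":{"type":"array"},"hand":{"type":"number"}},"required":["deltas"]}

```bash
mkdir -p pics; ls; python3 - <<'E'
from workcell import ctrl, eyes
import cv2,numpy as np
o=ctrl.get_obs();print(o, ctrl.hold_point_z)
for n in("top","side"):
    d=eyes.get_image(n);cv2.imwrite(f"pics/{n}0.png",d["frame"][:,:,::-1]);np.savez(f"{n}0.npz",**d)
    print(n,d["fx"],d["fy"],d["cx"],d["cy"],d["cam_to_world"])
E
```

```text
pics
{'t': 0.0, 'qpos': array([ 1.18298697e+00,  4.23806181e-01,  1.63069350e+00, -2.48359804e-05,
        1.08856141e+00, -1.89812365e-02]), 'qvel': array([ 3.08471061e-04, -7.77041562e-05,  6.47420921e-05, -1.65709637e-03,
       -2.47285683e-04,  3.34403560e-04]), 'joint_torque': array([ 5.18385132e-04, -5.44628870e+01, -2.73657990e+01,  6.45041233e-02,
        2.28407141e-02, -9.95674054e-05]), 'ee_pos': array([225.09125801, 582.47383768, 221.92194732]), 'orientation': array([-5.76007210e-01, -3.08805549e+00,  2.26584694e-03]), 'ft_force': array([-0.12716867,  0.3523291 ,  0.02306787]), 'moment': array([-0.01304281, -0.00024076,  0.01161823]), 'width': 87.93627685481984} 18.700000000000003
top 358.46469842291464 358.46469842291464 255.99005727861535 196.69696160504475 [[-6.13621809e-03 -9.89663875e-01  1.43275123e-01  3.68576740e+02]
 [-9.99980681e-01  5.93067800e-03 -1.86160556e-03  2.80143049e+00]
 [ 9.92645153e-04 -1.43283778e-01 -9.89681147e-01  9.36396897e+02]
 [ 0.00000000e+00  0.00000000e+00  0.00000000e+00  1.00000000e+00]]
side 466.78739464899957 466.78739464899957 255.72838968916605 191.27145927103663 [[-9.96121108e-01 -1.74801242e-02  8.62391113e-02  4.01442349e+02]
 [-8.41597779e-02  4.75377396e-01 -8.75747374e-01  7.57704361e+02]
 [-2.56879513e-02 -8.79608309e-01 -4.75004582e-01  5.08745953e+02]
 [ 0.00000000e+00  0.00000000e+00  0.00000000e+00  1.00000000e+00]]
```

View pics/top0.png

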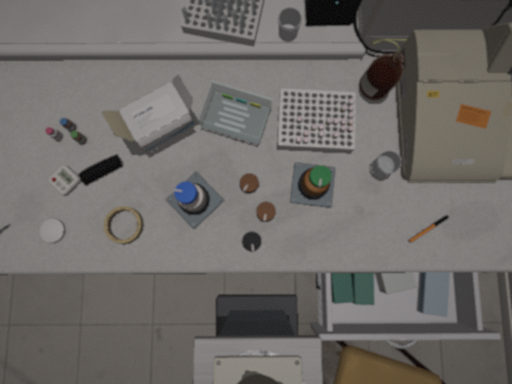

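View pics/side0.png

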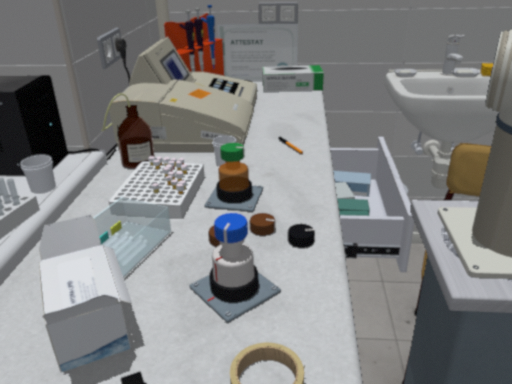

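Look-alikes (top view pixels): blue cap on the white bottle (185,193), green cap on the amber bottle (319,176), brown caps (249,183) and (265,211), black cap (251,241), white disc (52,231). The blue one on the white bottle is the one meant, so I'll check it close up.

```bash
python3 - <<'E'
import cv2,numpy as np
a=cv2.imread("pics/top0.png")[160:230,150:240];b=cv2.imread("pics/side0.png")[205:320,185:285]
a=cv2.resize(a,(500,390),interpolation=cv2.INTER_CUBIC)[:, :]
b=cv2.resize(b,None,fx=3.4,fy=3.4,interpolation=cv2.INTER_CUBIC)[:390]
c=np.hstack([a[:,:450],b]);print(c.shape);cv2.imwrite("pics/crop0.png",c)
E
```

```text
(390, 790, 3)
```

View pics/crop0.png

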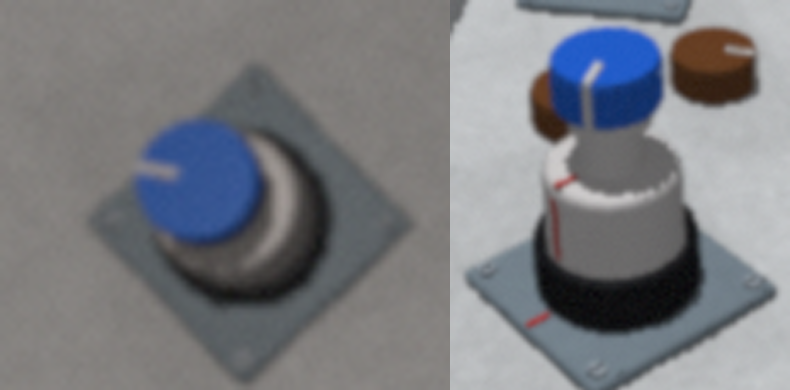

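The crop shows the blue cap with its white line (top pixel about (179,190)). In the side view the bottle's red line is on the shoulder at about (219,259) and on the plate at about (211,299). Next I'll measure them.

```bash
cat > h.py <<'E'
import cv2,numpy as np
def pts(d,m):
    v,u=np.nonzero(m); z=d["range_z"][v,u]; k=z>0; u,v,z=u[k],v[k],z[k]
    p=np.c_[(u-d["cx"])*z/d["fx"],(v-d["cy"])*z/d["fy"],z]
    T=d["cam_to_world"]; return p@T[:3,:3].T+T[:3,3],u,v
def ray(d,u,v,zw):
    T=d["cam_to_world"]; r=T[:3,:3]@np.array([(u-d["cx"])/d["fx"],(v-d["cy"])/d["fy"],1.]); c=T[:3,3]
    return c+r*(zw-c[2])/r[2]
def masks(d):
    f=d["frame"].astype(int);r,g,b=f[...,0],f[...,1],f[...,2]
    return (b>r+50)&(b>g+35), (r>g+50)&(r>b+50), f
def analyze(d,box,topz=None,verb=True):
    u0,u1,v0,v1=box; B,R,f=masks(d); w=np.zeros(B.shape,bool); w[v0:v1,u0:u1]=1
    B&=w; R&=w
    n,l,s,c=cv2.connectedComponentsWithStats(B.astype(np.uint8)); 
    i=1+np.argmax(s[1:,4]); B=l==i
    P,u,v=pts(d,B); zt=np.percentile(P[:,2],[5,50,90,97]); 
    return B,R,P,zt
E
python3 - <<'E'
from h import *
for n,box in(("top",(160,230,165,230)),("side",(185,285,205,330))):
    d=dict(np.load(f"{n}0.npz"));B,R,P,zt=analyze(d,box)
    print(n,B.sum(),zt,R.sum())
    top=P[P[:,2]>zt[2]-6]; print(" topface xy",top[:,:2].min(0),top[:,:2].max(0),((top[:,:2].min(0)+top[:,:2].max(0))/2), top[:,2].mean())
    Q,u,v=pts(d,R)
    for q,a,b in zip(Q,u,v): print("  red",a,b,q.round(0)) if n=="side" else 0
    for zz in (135,): 
        # hull of blue incl. white line, contour projected on top plane
        c=max(cv2.findContours(B.astype(np.uint8),0,2)[0],key=cv2.contourArea)[:,0]
        w=np.array([ray(d,*p,zz)[:2] for p in cv2.convexHull(c)[:,0]]); print(" circ",cv2.minEnclosingCircle(w.astype(np.float32)))
    f=d["frame"].astype(int); k=cv2.dilate(B.astype(np.uint8),np.ones((5,5)))>0
    W=k&(abs(f[...,0]-f[...,2])<40)&(f.min(2)>115); W[:box[2]]=0
    v,u=np.nonzero(W)
    print(" white",[(a,b,*ray(d,a,b,135)[:2].round(0)) for a,b in zip(u,v)])
# plate corners top
d=dict(np.load("top0.npz"))
f=d["frame"];print(f[205,175],f[193,165])
E
```

```text
top 350 [130.8503518  134.13608784 136.1195709  136.98053218] 0
 topface xy [473.44861399 139.4220834 ] [519.86677346 185.20929769] [496.65769373 162.31569054] 134.22584359514207
 circ ((496.57574462890625, 161.240478515625), 24.8570499420166)
 white [(np.int64(180), np.int64(180), np.float64(524.0), np.float64(174.0)), (np.int64(181), np.int64(180), np.float64(524.0), np.float64(172.0)), (np.int64(182), np.int64(180), np.float64(524.0), np.float64(169.0)), (np.int64(183), np.int64(180), np.float64(524.0), np.float64(167.0)), (np.int64(184), np.int64(180), np.float64(524.0), np.float64(165.0)), (np.int64(178), np.int64(181), np.float64(522.0), np.float64(178.0)), (np.int64(179), np.int64(181), np.float64(522.0), np.float64(176.0)), (np.int64(180), np.int64(181), np.float64(522.0), np.float64(174.0)), (np.int64(177), np.int64(182), np.float64(519.0), np.float64(181.0)), (np.int64(178), np.int64(182), np.float64(519.0), np.float64(178.0)), (np.int64(179), np.int64(182), np.float64(519.0), np.float64(176.0)), (np.int64(176), np.int64(183), np.float64(517.0), np.float64(183.0)), (np.int6
[... 12854 characters left out ...]
(238), np.float64(471.0), np.float64(209.0)), (np.int64(247), np.int64(238), np.float64(470.0), np.float64(209.0)), (np.int64(244), np.int64(239), np.float64(474.0), np.float64(211.0)), (np.int64(245), np.int64(239), np.float64(473.0), np.float64(211.0)), (np.int64(246), np.int64(239), np.float64(471.0), np.float64(211.0)), (np.int64(244), np.int64(240), np.float64(474.0), np.float64(214.0)), (np.int64(245), np.int64(240), np.float64(472.0), np.float64(214.0)), (np.int64(243), np.int64(241), np.float64(475.0), np.float64(216.0)), (np.int64(244), np.int64(241), np.float64(473.0), np.float64(216.0)), (np.int64(242), np.int64(242), np.float64(476.0), np.float64(219.0))]
[88 95 97] [126 123 121]
```

Measured: bottle and cap axis at about (498.5,162). The red line is at yaw 42.5° and the cap line at about 78°, so the cap angle is about 35°. I'll go over at height.

Emit:
move_arm(
  deltas=[
    [-31,-22.5,0,0,0,0],
    [-31,-22.5,0,0,0,0],
    [-31,-22.5,0,0,0,0],
    [-31,-22.5,0,0,0,0],
    [-31,-22.5,0,0,0,0],
  ],
  hand=-1,
)

```text
t: 0.52
ee_pos: [328.2, 421.6, 219.6]
orientation: [-0.559, -3.089, 0.002]
ft_force: [0.9, 0.2, 0.9]
width: 88.1
```

Emit:
move_arm(
  deltas=[
    [-31,-22.5,0,0,0,0],
    [-31,-22.5,0,0,0,0],
    [-31,-22.5,0,0,0,0],
    [-31,-22.5,0,0,0,0],
    [-31,-22.5,0,0,0,0],
  ],
)

```text
t: 0.93
ee_pos: [436.1, 252.9, 218.6]
orientation: [-0.556, -3.089, 0.004]
ft_force: [1.6, -0.1, 0.3]
width: 87.5
```

```bash
cat > st.py <<'E'
import sys,numpy as np
from workcell import ctrl
from scipy.spatial.transform import Rotation as R
# usage: st.py x y z jawyaw(deg)
o=ctrl.get_obs();M=R.from_rotvec(o["orientation"]).as_matrix();p=o["ee_pos"]
jy=np.degrees(np.arctan2(M[1,1],M[0,1]))
print("t",round(o["t"],2),"p",p.round(1),"jaw",round(jy,1),"tilt",np.degrees(np.arccos(-M[2,2])).round(2),"F",o["ft_force"].round(1),"Mz",o["moment"].round(2),"w",round(o["width"],1),"q",o["qpos"].round(2))
if len(sys.argv)>4:
    t=np.array([float(a) for a in sys.argv[1:4]]);y=np.radians(float(sys.argv[4]))
    c,s=np.cos(y),np.sin(y); D=np.array([[-s,c,0],[c,s,0],[0,0,-1]])
    D=np.column_stack([[-s,c,0],[c,s,0],[0,0,-1]])
    print("tool shift",(M.T@(t-p)).round(1),"turn",R.from_matrix(M.T@D).as_rotvec().round(3))
E
python3 st.py 498.5 162 200 19
```

```text
t 0.93 p [436.1 252.9 218.6] jaw 69.6 tilt 0.25 F [ 1.6 -0.1  0.3] Mz [-0.    0.03 -0.03] w 87.5 q [ 0.5   0.25  1.89 -0.    1.   -0.71]
tool shift [-90.2 -63.4  18.5] turn [-0.004 -0.001  0.883]
```

Emit:
move_arm(
  deltas=[
    [-30,-21,6,0,0,0],
    [-30,-21,6,0,0,0],
    [-26,-18,5,0,0,0],
  ],
)

```text
t: 1.18
ee_pos: [498.5, 160.9, 201.9]
orientation: [-0.557, -3.09, 0.003]
ft_force: [-0.0, 0.5, -1.0]
width: 87.9
```

Emit:
move_arm(
  deltas=[
    [0,0,0,0,0,0.12],
    [0,0,0,0,0,0.12],
    [0,0,0,0,0,0.12],
    [0,0,0,0,0,0.12],
    [0,0,0,0,0,0.12],
  ],
)

```text
t: 1.6
ee_pos: [501.0, 152.5, 198.9]
orientation: [-1.477, -2.769, 0.01]
ft_force: [0.1, 0.6, 0.3]
width: 87.6
```

Emit:
move_arm(
  deltas=[
    [0,0,0,0,0,0.12],
    [0,0,0,0,0,0.12],
    [0,0,0,0,0,0.08],
    [0,0,0,0,0,0],
  ],
)

```text
t: 1.93
ee_pos: [500.0, 151.7, 197.6]
orientation: [-1.923, -2.48, 0.014]
ft_force: [-0.2, -0.4, -0.2]
width: 87.5
```

```bash
python3 st.py 498.5 162 160 19
```

```text
t 1.93 p [500.  151.7 197.6] jaw 14.4 tilt 0.57 F [-0.2 -0.4 -0.2] Mz [-0.09  0.04  0.01] w 87.5 q [ 0.27  0.31  1.87 -0.    0.97  0.02]
tool shift [10.5  1.4 37.5] turn [-0.01   0.002 -0.08 ]
```

Emit:
move_arm(
  deltas=[
    [10,1.4,0,-0.01,0,0],
    [0,0,0,0,0,0],
    [0,0,0,0,0,0],
  ],
)

```text
t: 2.18
ee_pos: [498.4, 162.5, 197.0]
orientation: [1.916, 2.487, -0.002]
ft_force: [0.1, -0.3, 0.6]
width: 87.8
```

```bash
python3 st.py 498.5 162 160 14.4; python3 - <<'E'
from workcell import eyes
import cv2,numpy as np
d=eyes.get_image("side");np.savez("side1.npz",**d);cv2.imwrite("pics/s1.png",cv2.resize(d["frame"][90:320,150:350,::-1],None,fx=2.5,fy=2.5,interpolation=2))
E
```

```text
t 2.18 p [498.4 162.5 197. ] jaw 14.8 tilt 0.14 F [ 0.1 -0.3  0.6] Mz [-0.07  0.04  0.01] w 87.8 q [ 0.29  0.31  1.87 -0.    0.96  0.04]
tool shift [-0.5 -0.  37. ] turn [0.    0.002 0.007]
```

View pics/s1.png

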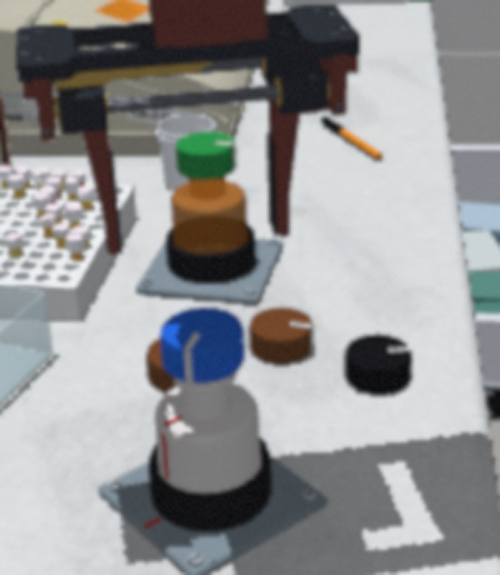

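The side view shows the gripper above the cap, with its tips at crop (113,250) and (280,232) and the blue cap at (203,345). Everything is clear. I'll check how the camera and the arm agree.

```bash
python3 - <<'E'
from h import *
d=dict(np.load("side1.npz"));T=np.linalg.inv(d["cam_to_world"])
for p in ([498.4,162.5,197],[498.5,162,135]):
    q=T[:3,:3]@p+T[:3,3];print(d["fx"]*q[0]/q[2]+d["cx"],d["fy"]*q[1]/q[2]+d["cy"])
B,R,P,zt=analyze(d,(200,260,205,250));v,u=np.nonzero(B);print(u.min(),u.max(),v.min(),v.max())
E
```

```text
229.222900352399 184.08929796905304
231.355503520465 220.21137948954092
214 246 214 242
```

Emit:
move_arm(
  deltas=[
    [0,0.5,25,0,0,0],
    [0,0,25,0,0,0],
    [0,0,20,0,0,0],
    [0,0,12,0,0,0],
    [0,0,0,0,0,0],
  ],
)

```text
t: 2.65
ee_pos: [501.0, 163.9, 114.1]
orientation: [1.905, 2.491, 0.006]
ft_force: [-0.6, 0.5, 0.1]
width: 87.8
```

```bash
python3 st.py 499 162 104 14.4; python3 - <<'E'
from workcell import eyes
import cv2,numpy as np
o=[]
for n,b in(("side",(185,295,205,320)),("top",(140,240,155,235))):
    d=eyes.get_image(n);np.savez(n+"2.npz",**d);o.append(cv2.resize(d["frame"][b[0] if 0 else b[2]-(40 if n=="side" else 0):b[3],b[0]:b[1],::-1],(390,480),interpolation=2))
cv2.imwrite("pics/s2.png",np.hstack(o))
E
```

```text
t 2.65 p [501.  163.9 114.1] jaw 15.2 tilt 0.39 F [-0.6  0.5  0.1] Mz [-0.03  0.07  0.03] w 87.8 q [ 0.3   0.44  1.92 -0.    0.78  0.03]
tool shift [-1.3 -2.5 10.1] turn [0.007 0.002 0.014]
```

View pics/s2.png

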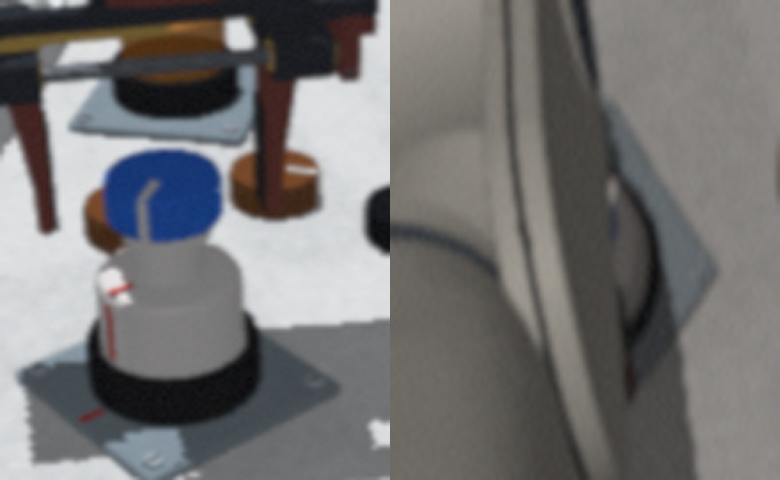

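Side view: tips at (48,230) and (275,215), either side of the blue cap (centre (163,195)), centred to about 1 mm. I'll lower the rest of the way and correct.

Emit:
move_arm(
  deltas=[
    [-1,-1.5,10,0.007,0.002,0],
    [0,0,0,0,0,0],
    [0,0,0,0,0,0],
  ],
)

```text
t: 3.0
ee_pos: [502.8, 163.4, 107.8]
orientation: [1.905, 2.494, 0.008]
ft_force: [-0.3, 0.2, -0.1]
width: 87.7
```

```bash
python3 st.py 499.7 162.5 105 15.2
```

```text
t 3.0 p [502.8 163.4 107.8] jaw 15.2 tilt 0.34 F [-0.3  0.2 -0.1] Mz [-0.06  0.06 -0.01] w 87.7 q [0.29 0.45 1.92 0.   0.76 0.03]
tool shift [-0.  -3.3  2.8] turn [ 0.006 -0.     0.001]
```

Emit:
move_arm(
  deltas=[
    [0,-3,2.5,0,0,0],
    [0,0,0,0,0,0],
  ],
)

```text
t: 3.17
ee_pos: [500.4, 162.7, 106.0]
orientation: [1.905, 2.493, 0.01]
ft_force: [-0.1, -0.4, 0.1]
width: 88.2
```

```bash
python3 st.py 499.7 162.5 105 15.2
```

```text
t 3.17 p [500.4 162.7 106. ] jaw 15.2 tilt 0.44 F [-0.1 -0.4  0.1] Mz [-0.07  0.09 -0.02] w 88.2 q [0.29 0.45 1.93 0.   0.76 0.03]
tool shift [ 0.  -0.7  1. ] turn [ 0.008 -0.     0.001]
```

Emit:
move_arm(
  deltas=[
    [0,-0.5,1,0.008,0,0],
    [0,0,0,0,0,0],
    [0,0,0,0,0,0],
    [0,0,0,0,0,0],
    [0,0,0,0,0,0],
  ],
  hand=1,
)

```text
t: 3.58
ee_pos: [500.4, 162.7, 106.0]
orientation: [1.907, 2.496, 0.001]
ft_force: [0.6, -0.1, -0.6]
width: 58.1
```

```bash
python3 st.py 499.7 162.5 105 15.2
```

```text
t 3.58 p [500.4 162.7 106. ] jaw 15.2 tilt 0.05 F [ 0.6 -0.1 -0.6] Mz [-0.02  0.07 -0.04] w 58.1 q [0.29 0.45 1.92 0.   0.76 0.03]
tool shift [ 0.  -0.8  1. ] turn [ 0.001 -0.     0.001]
```

Emit:
move_arm(
  deltas=[
    [0,0,0,0,0,0],
    [0,0,0,0,0,0],
    [0,0,0,0,0,0],
  ],
)

```text
t: 3.83
ee_pos: [500.3, 162.6, 106.0]
orientation: [1.907, 2.496, 0.001]
ft_force: [0.4, 0.2, 0.3]
width: 50.0
```

```bash
python3 st.py 499.7 162.5 105 15.2
```

```text
t 3.83 p [500.3 162.6 106. ] jaw 15.2 tilt 0.03 F [0.4 0.2 0.3] Mz [-0.07 -0.    0.01] w 50.0 q [0.29 0.45 1.92 0.   0.76 0.03]
tool shift [ 0.1 -0.6  1. ] turn [ 0.001 -0.     0.001]
```

Emit:
move_arm(
  deltas=[
    [0,0,0,0,0,-0.06],
    [0,0,0,0,0,-0.06],
    [0,0,0,0,0,-0.06],
  ],
)

```text
t: 4.08
ee_pos: [500.3, 162.7, 106.0]
orientation: [1.668, 2.662, 0.001]
ft_force: [-0.4, 0.1, -0.4]
width: 49.7
```

```bash
python3 st.py 500.2 162.6 106 58
```

```text
t 4.08 p [500.3 162.7 106. ] jaw 25.9 tilt 0.04 F [-0.4  0.1 -0.4] Mz [-0.09  0.09  0.05] w 49.7 q [ 0.29  0.45  1.92  0.    0.76 -0.16]
tool shift [-0.1 -0.1  0. ] turn [ 0.001 -0.    -0.561]
```

Emit:
move_arm(
  deltas=[
    [0,0,0,0,0,-0.06],
    [0,0,0,0,0,-0.06],
    [0,0,0,0,0,-0.06],
    [0,0,0,0,0,-0.06],
    [0,0,0,0,0,-0.06],
  ],
)

```text
t: 4.5
ee_pos: [500.3, 162.8, 106.0]
orientation: [1.229, 2.891, 0.001]
ft_force: [-0.4, -0.2, -0.1]
width: 49.8
```

Emit:
move_arm(
  deltas=[
    [0,0,0,0,0,-0.06],
    [0,0,0,0,0,-0.06],
    [0,0,0,0,0,-0.06],
    [0,0,0,0,0,-0.04],
  ],
)

```text
t: 4.83
ee_pos: [500.3, 162.8, 105.8]
orientation: [0.885, 3.014, 0.001]
ft_force: [0.1, -1.0, -1.1]
width: 49.5
```

```bash
python3 st.py 500.2 162.6 106 58; python3 - <<'E'
from workcell import eyes
import cv2,numpy as np
d=eyes.get_image("side");np.savez("side3.npz",**d);cv2.imwrite("pics/s3.png",cv2.resize(d["frame"][180:320,175:295,::-1],None,fx=4,fy=4,interpolation=2))
E
```

```text
t 4.83 p [500.3 162.8 105.8] jaw 57.3 tilt 0.05 F [ 0.1 -1.  -1.1] Mz [-0.01 -0.03  0.03] w 49.5 q [ 0.29  0.45  1.92  0.    0.76 -0.71]
tool shift [-0.  -0.3 -0.2] turn [ 0.001  0.    -0.013]
```

View pics/s3.png

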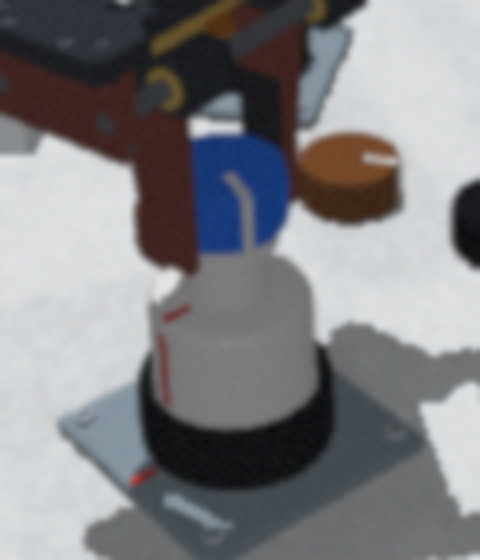

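The cap followed: its white line now ends at crop (248,203), which is side pixel (237,231).

```bash
python3 - <<'E'
from h import *
d=dict(np.load("side3.npz"))
for z in(135,128):
  for uv in((232.2,223.8),(237,230.8),(236.2,229)):
    p=ray(d,*uv,z);q=p[:2]-np.array([500.3,163]);print(z,p.round(1),np.hypot(*q).round(1),np.degrees(np.arctan2(q[1],q[0])).round(1)-42.5)
E
```

```text
135 [495.9 172.  135. ] 10.0 73.4
135 [486.4 190.7 135. ] 30.9 74.1
135 [488.2 185.9 135. ] 25.9 75.3
128 [497.7 161.1 128. ] 3.3 -185.9
128 [488. 180. 128.] 21.0 83.3
128 [489.8 175.2 128. ] 16.1 88.1
```

Cap angle is about 76°, inside the 70–85° window. Now I lower it into the thread.

Emit:
move_arm(
  deltas=[
    [0,0,2,0,0,0],
    [0,0,2,0,0,0],
    [0,0,2,0,0,0],
  ],
)

```text
t: 5.13
ee_pos: [500.6, 162.9, 99.6]
orientation: [0.887, 3.013, 0.002]
ft_force: [0.7, 0.4, -0.0]
width: 49.7
```

```bash
python3 st.py 500.3 162.8 99 57.3
```

```text
t 5.13 p [500.6 162.9  99.6] jaw 57.2 tilt 0.09 F [ 0.7  0.4 -0. ] Mz [-0.05  0.01 -0.01] w 49.7 q [ 0.29  0.46  1.93  0.    0.75 -0.71]
tool shift [ 0.1 -0.2  0.6] turn [ 0.001  0.001 -0.002]
```

Emit:
move_arm(
  deltas=[
    [0,0,1,0,0,0],
    [0,0,0.5,0,0,0],
  ],
)

```text
t: 5.3
ee_pos: [500.7, 162.9, 98.7]
orientation: [0.89, 3.012, 0.002]
ft_force: [-3.0, -0.4, 13.4]
width: 49.8
```

```bash
python3 st.py 500.3 162.8 99 57.3; python3 - <<'E'
from workcell import eyes
import cv2,numpy as np
d=eyes.get_image("side");np.savez("side4.npz",**d);cv2.imwrite("pics/s4.png",cv2.resize(d["frame"][180:320,175:295,::-1],None,fx=4,fy=4,interpolation=2))
E
```

```text
t 5.3 p [500.7 162.9  98.7] jaw 57.1 tilt 0.08 F [-3.  -0.4 13.4] Mz [-0.34  0.6   0.01] w 49.8 q [ 0.29  0.46  1.93  0.    0.75 -0.71]
tool shift [ 0.3 -0.4 -0.3] turn [ 0.001  0.001 -0.004]
```

View pics/s4.png

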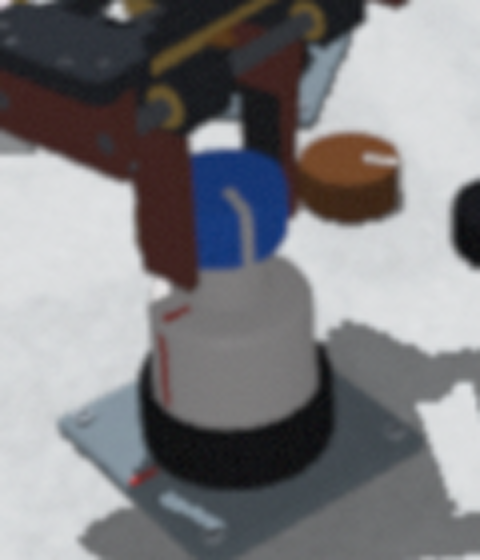

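The cap went down about 17 crop pixels (about 7 mm) and then bottomed with 13 N, so it is in the thread. Now I turn forward with the screw pitch.

Emit:
move_arm(
  deltas=[
    [0,0,0,0,0,0.06],
    [0,0,0.1,0,0,0.06],
    [0,0,0.2,0,0,0.06],
    [0,0,0.2,0,0,0.06],
    [0,0,0.2,0,0,0.06],
  ],
)

```text
t: 5.77
ee_pos: [501.0, 162.2, 98.3]
orientation: [1.35, 2.835, 0.001]
ft_force: [-1.6, -1.3, 1.8]
width: 49.8
```

```bash
python3 st.py 500.5 162.8 94.7 -19
```

```text
t 5.77 p [501.  162.2  98.3] jaw 39.1 tilt 0.1 F [-1.6 -1.3  1.8] Mz [-0.38  0.14  0.02] w 49.8 q [ 0.29  0.46  1.93 -0.    0.75 -0.39]
tool shift [ 0.8 -0.   3.6] turn [2.000e-03 1.000e-03 1.014e+00]
```

Emit:
move_arm(
  deltas=[
    [0.3,0,0.4,0,0,0.06],
    [0,0,0.2,0,0,0.06],
    [0,0,0.2,0,0,0.06],
    [0,0,0.2,0,0,0.06],
    [0,0,0.2,0,0,0.06],
  ],
)

```text
t: 6.18
ee_pos: [500.7, 161.3, 97.3]
orientation: [1.782, 2.585, -0.003]
ft_force: [-0.1, -1.0, 3.0]
width: 49.6
```

```bash
python3 st.py 500.5 162.8 94.7 -19
```

```text
t 6.18 p [500.7 161.3  97.3] jaw 20.8 tilt 0.15 F [-0.1 -1.   3. ] Mz [-0.25  0.27  0.05] w 49.6 q [ 0.29  0.47  1.93 -0.    0.75 -0.07]
tool shift [1.5 0.4 2.6] turn [0.001 0.003 0.695]
```

Emit:
move_arm(
  deltas=[
    [0.8,0,0.3,0,0,0.06],
    [0.3,0,0.2,0,0,0.06],
    [0.2,0,0.2,0,0,0.06],
    [0,0,0.2,0,0,0.06],
    [0,0,0.2,0,0,0.06],
  ],
)

```text
t: 6.6
ee_pos: [500.5, 161.7, 96.4]
orientation: [2.168, 2.269, -0.004]
ft_force: [-0.5, -1.2, 2.0]
width: 49.8
```

```bash
python3 st.py 500.5 162.8 94.7 -19; python3 - <<'E'
from workcell import eyes
import cv2,numpy as np
d=eyes.get_image("side");np.savez("side5.npz",**d);cv2.imwrite("pics/s5.png",cv2.resize(d["frame"][180:320,175:295,::-1],None,fx=4,fy=4,interpolation=2))
E
```

```text
t 6.6 p [500.5 161.7  96.4] jaw 2.6 tilt 0.23 F [-0.5 -1.2  2. ] Mz [-0.24  0.22  0.05] w 49.8 q [ 0.29  0.47  1.93 -0.01  0.75  0.25]
tool shift [1.1 0.1 1.7] turn [0.001 0.004 0.377]
```

View pics/s5.png

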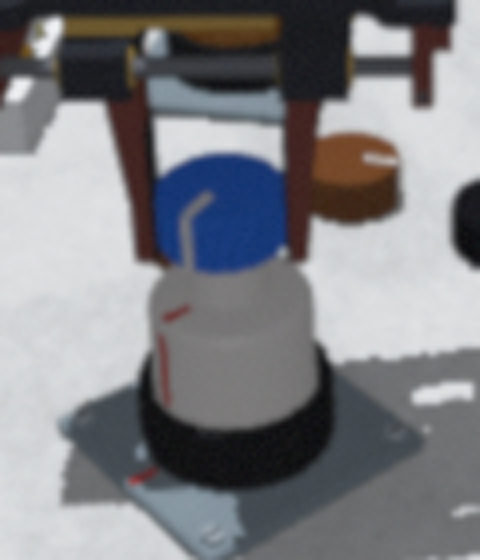

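The white line, ending at (185,213), is approaching the red line; about 22° is left.

Emit:
move_arm(
  deltas=[
    [0.4,0,0.3,0,0,0.06],
    [0.2,0,0.2,0,0,0.06],
    [0,0,0.2,0,0,0.06],
    [0,0,0.2,0,0,0.06],
  ],
)

```text
t: 6.98
ee_pos: [500.2, 161.8, 95.6]
orientation: [2.433, 1.981, -0.004]
ft_force: [-0.8, -1.4, 3.2]
width: 49.8
```

```bash
python3 st.py 500.5 162.8 94.7 -19
```

```text
t 6.98 p [500.2 161.8  95.6] jaw -11.7 tilt 0.27 F [-0.8 -1.4  3.2] Mz [-0.15  0.25  0.03] w 49.8 q [ 0.29  0.47  1.93 -0.01  0.74  0.5 ]
tool shift [1.  0.1 0.9] turn [0.001 0.005 0.128]
```

Emit:
move_arm(
  deltas=[
    [0.2,0,0.3,0,0,0.05],
    [0,0,0.2,0,0,0.05],
    [0,0,0.2,0,0,0.05],
  ],
)

```text
t: 7.23
ee_pos: [500.1, 161.9, 95.2]
orientation: [2.579, 1.787, -0.005]
ft_force: [-2.1, 1.8, 2.6]
width: 49.4
```

```bash
python3 st.py 500.5 162.8 94.7 -19; python3 - <<'E'
from workcell import eyes
import cv2,numpy as np
d=eyes.get_image("side");np.savez("side6.npz",**d);cv2.imwrite("pics/s6.png",cv2.resize(d["frame"][180:320,175:295,::-1],None,fx=4,fy=4,interpolation=2))
E
```

```text
t 7.23 p [500.1 161.9  95.2] jaw -20.6 tilt 0.29 F [-2.1  1.8  2.6] Mz [0.28 0.47 0.13] w 49.4 q [ 0.29  0.47  1.93 -0.01  0.74  0.66]
tool shift [1.  0.  0.5] turn [ 0.002  0.005 -0.027]
```

View pics/s6.png

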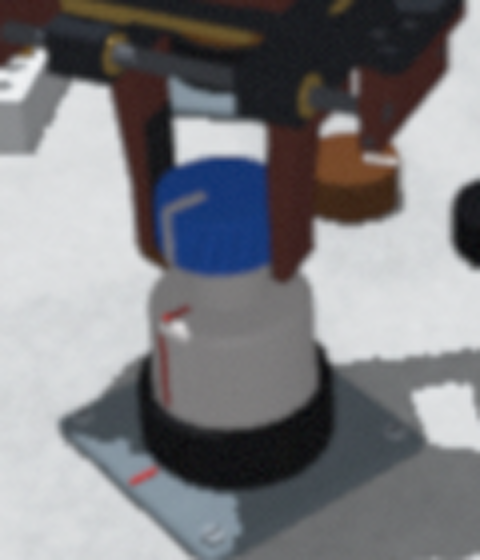

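The line now ends at (166,213), directly above the red line. The tool has dropped 10.8 mm in all and the torque is starting to rise. One gentle extra turn to feel the stop.

Emit:
move_arm(
  deltas=[
    [0,0,0.2,0,0,0.04],
    [0,0,0.2,0,0,0.04],
  ],
)

```text
t: 7.45
ee_pos: [499.6, 161.9, 95.1]
orientation: [2.648, 1.683, -0.006]
ft_force: [-3.3, 0.2, 6.7]
width: 49.8
```

```bash
python3 st.py 500.5 162.8 94.7 -19
```

```text
t 7.45 p [499.6 161.9  95.1] jaw -25.1 tilt 0.33 F [-3.3  0.2  6.7] Mz [-0.07  0.56  0.92] w 49.8 q [ 0.29  0.47  1.93 -0.01  0.75  0.74]
tool shift [1.2 0.5 0.3] turn [ 0.001  0.006 -0.107]
```

The torque rose to 0.92 N m, so it is at the stop. Release and retreat.

Emit:
move_arm(
  deltas=[
    [0,0,0,0,0,0],
    [0,0,0,0,0,0],
    [0,0,0,0,0,0],
    [0,0,0,0,0,0],
    [0,0,0,0,0,0],
  ],
  hand=-1,
)

```text
t: 7.87
ee_pos: [499.6, 162.0, 94.6]
orientation: [2.642, 1.692, -0.006]
ft_force: [0.1, 0.6, 0.3]
width: 79.7
```

Emit:
move_arm(
  deltas=[
    [0,0,0,0,0,0],
    [0,0,0,0,0,0],
  ],
)

```text
t: 8.03
ee_pos: [499.6, 162.0, 94.4]
orientation: [2.642, 1.693, -0.006]
ft_force: [0.0, 0.3, -0.4]
width: 87.5
```

```bash
python3 st.py 500.5 162.8 194.7 -19
```

```text
t 8.03 p [499.6 162.   94.4] jaw -24.7 tilt 0.32 F [ 0.   0.3 -0.4] Mz [-0.08  0.02  0.03] w 87.5 q [ 0.29  0.47  1.93 -0.01  0.74  0.73]
tool shift [   0.6    0.5 -100.3] turn [ 0.001  0.006 -0.099]
```

Clear, zero force. Going up and then back off to the +y side to open the view.

Emit:
move_arm(
  deltas=[
    [0,0,-15,0,0,0],
    [0,0,-30,0,0,0],
    [0,0,-30,0,0,0],
    [0,0,-30,0,0,0],
    [0,0,-10,0,0,0],
  ],
)

```text
t: 8.45
ee_pos: [497.0, 161.7, 209.7]
orientation: [2.643, 1.696, -0.022]
ft_force: [1.3, 0.1, 0.5]
width: 87.8
```

Emit:
move_arm(
  deltas=[
    [35,0,0,0,0,0],
    [35,0,0,0,0,0],
    [35,0,0,0,0,0],
    [35,0,0,0,0,0],
    [0,0,0,0,0,0],
  ],
)

```text
t: 8.87
ee_pos: [558.8, 292.8, 211.8]
orientation: [2.645, 1.69, -0.01]
ft_force: [-0.9, -0.6, -0.7]
width: 87.9
```

```bash
python3 st.py; python3 - <<'E'
from workcell import eyes
from h import *
o=[]
for n,b in(("side",(175,295,180,320)),("top",(150,240,160,230))):
    d=eyes.get_image(n);np.savez(n+"7.npz",**d);o.append(cv2.resize(d["frame"][b[2]:b[3],b[0]:b[1],::-1],(390,455 if n=="side" else 303),interpolation=2))
o[1]=np.vstack([o[1],np.zeros((152,390,3),np.uint8)])
cv2.imwrite("pics/s7.png",np.hstack(o))
d=dict(np.load("side7.npz"));B,R,P,zt=analyze(d,(185,285,205,330));print("side z",zt)
d=dict(np.load("top7.npz"));B,R,P,zt=analyze(d,(150,240,160,230));print("top z",zt)
E
```

```text
t 8.87 p [558.8 292.8 211.8] jaw -24.8 tilt 0.38 F [-0.9 -0.6 -0.7] Mz [-0.09  0.1  -0.01] w 87.9 q [ 0.47  0.45  1.62 -0.    1.08  0.9 ]
side z [103.24109848 122.63912391 124.21629551 124.68404895]
top z [120.40833546 123.5096836  125.22725725 126.01106371]
```

View pics/s7.png

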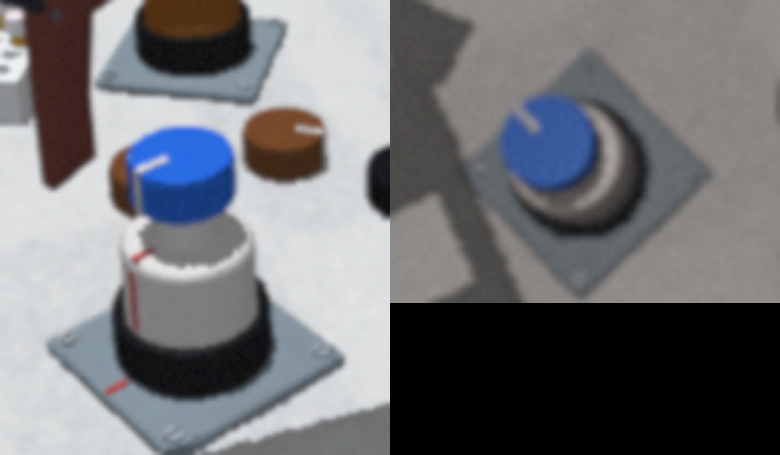

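The white line (side view (137,170)) lines up with the red line (140,257). The top of the cap is 10.6–10.9 mm lower than at the start, and the cap is upright. The gripper is clear, so I hand in.

```bash
python3 -c "
from workcell import ctrl
print(ctrl.close_job())"
```

```text
the job is handed in; nothing more can be done
None
```

The blue cap is screwed fully home on the white bottle and let go. I handed the job in at about 9 s; no verdict is reported.

- **Backward and drop:** I gripped the cap across its diameter and turned it counter-clockwise about 42°, to roughly 76°. I lowered it about 7 mm until it bottomed at 13 N; the picture showed it had dropped.
- **Forward to home:** I then turned it clockwise about 82°, following the thread pitch, until the torque rose to 0.92 N m at the stop. After opening the gripper I backed off.
- **Last checks:** By eye, the white line lies over the red line in the side view. The cap's top is 10.6–10.9 mm lower than at the start (10.6 expected) and it looks upright. After opening, the gripper felt no force. The arm stayed clear of the amber bottle.
- **Disagreement:** The cameras and the arm disagreed by 1–2 mm on the cap's position, which I corrected before gripping. None of the checks failed.

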